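# Hold the coffee grinder's lid at the pulse position

### The arm

A 7-joint arm with a two-finger parallel gripper is mounted at the origin on the work surface. World frame = base frame: x ahead of the robot, y to its left, z up, the work surface at z = 0. Lengths are in m, angles in rad, forces in N, time in s.
With the tool pointing down it reaches from about 0.425 to 0.825 m from the base axis. Payload 3.6 kg.
Tool frame: the origin (TCP) lies at the very end of the fingers, on their centre line; the grasp point (between the pads) lies 19 mm behind it; y points along the fingers, x is the direction in which the jaws open and shut, and the axes are right-handed (so a half turn about y gives the same grasp; the last joint's range is limited). The gripper opens to 85 mm and grips with 20 to 120 N. Pads are 22 mm wide; open, the fingers measure 114 mm over their backs; the gripper's body (76 mm by 85 mm) begins 54 mm behind the grasp point. The pads swing forward as they close: fully open they stand 13 mm farther back than shut.
Start: joints at [1.248, 0.615, -0.013, 1.423, 0.008, 1.103, -0.04], TCP at [0.19, -0.622, 0.231] pointing down, gripper open.
Joint ranges: [-3.12, 3.12], [-0.3, 2.06], [-1.34, 1.32], [0.26, 2.42], [-1.36, 4.5], [0.01, 1.98], [-2.84, 2.84]. Speed limits (rad/s): [2.79, 2.79, 3.14, 3.14, 3.14, 3.14, 3.14].

### API

Orientations are given as [roll, pitch, yaw] about the fixed x, y, z axes, in that order (R = Rz(yaw) Ry(pitch) Rx(roll)).
In Python, from station import * gives the robot as it stands.
- The arm moves only by the tool move_arm, never from a script. Its argument "motion" is one flat list of numbers, 6 for each row, row after row: the shift along the tool's x, y, z as a fraction of full scale, then the turn, a rotation vector about the tool's x, y, z as a fraction of full scale. In form: [dx, dy, dz, rx, ry, rz, dx, dy, dz, rx, ry, rz, ...]. A call has exactly 10 rows; each row is the pose to reach, as a shift and turn from the pose measured when the call began, along the tool's axes at that moment, turning the shorter way round; what a row does not reach only later rows make up. Full scale, the value 1, is 0.2 m for a shift and pi rad for a turn. A row lasts 1/10 s, in which the tool goes at most 50 mm and 8.59 degrees, less where a joint would pass 70% of its speed; a pose out of reach is approached as far as the arm can. A call with a number of a shift or a turn outside -1 to 1 is refused whole. A call with a gripper value outside its range is refused whole. "jaw" is the opening, from 0 (shut) to 1 (fully open), set as the call begins (left out, the last holds). The fingers move at their own pace and stop on an object; "grip_force" is the grip in N (left out, the last holds). Time passes only in rows, so rows that repeat a pose let the fingers close, or fill a call up. It gives the time, the measured TCP pose, the force and the opening at its end, in the units of the state.
- get_state(): the state, without advancing time (a new reading comes with each control period).
- grab_frame(name): name is "side" or "top"; returns the picture (400x640x3 uint8, red, green, blue); there is no depth.
- camera_params(name): a dict with "vertical_fov" (degrees; the focal length in pixels is half the picture's height over the tangent of half this angle, whatever the lens; pixels are square), "cx", "cy" (the principal point, pixels), "camera_from_world" (4x4, takes a point from world to camera coordinates). Camera axes: x right, y up, looking along -z (the intrinsics and any distortion apply to the point x, -y, -z); pixel columns grow to the right and rows downward; lengths in m; the calibration is good to about 2 mm. A picture is of the moment at which its call begins. camera_params takes no time and is no camera call.
- sign_off(): hands the job in, once; it reports no verdict.
The state is a dict: "time_s": time; "qpos": joint angles; "qvel": joint speeds; "tau": joint torques, N m; "eef_pos": TCP position; "eef_rot": TCP orientation; "force": force on the tool from outside, world axes, zero at the start; "ft_torque": the same for the moment, N m; "opening": opening from 0.0 (shut) to 1.0 (fully open).
Only numpy, scipy, OpenCV 4.12 (cv2) and the standard library are available. Lean on these libraries where they do the work, as an engineer would, in place of code of your own. Each camera call takes 0.05 s, during which the arm holds its last target. There are 200 camera calls.

### The job

The bar's coffee grinder runs in pulses while its twist lid is held half way to the lock. Take the lid from the steel tray, put it into the open grinder so that its lugs drop through the two slots and it sits fully down, then twist it clockwise (seen from above) to half way before the lock, never as far as the lock click. A spring turns the lid back, so keep gripping it: finish while still holding the lid, fully down, at half way; leave the bottles, the tumbler and the ice bucket as they stand.

Things in the scene. Friction and masses are not known exactly. Their poses are not given: they have to be found in the camera images.
- lid: Round black lid with a steel bar handle, 150 g. Origin: centre of its underside, z up. Plug 70 mm across, 16 mm deep; above it a cap disc 100 mm across (heights 16 to 22 mm). Two lugs, 12 mm wide, stick out of the plug along +x and -x to 44 mm from the axis, heights 0 to 7 mm; a raised steel line on the cap's edge shows where each is. Same after half a turn. Stands upright in the tray at first.
- grip (a point): Centre of the lid's bar handle, 39 mm above the lid's underside, axes as the lid's. The bar runs along the lid's x axis, in line with the lugs: 64 mm long (x), 16 mm wide (y), 34 mm tall, from the cap's top at 17 mm below this point to 17 mm above it. Grip across y from above.
- mouth (a point): Centre of the grinder's open mouth, at the top of its lip, 140 mm above the counter; z up, x through both slots. Lip 6 mm thick, hole 76 mm across, slots 20 mm wide at +x and -x, reaching 48 mm from the axis. The lid drops in with its x axis along this one (either way round, within 4 degrees) until its cap rests on the lip: lid origin 16 mm below this point. Twisted, the lugs run under the lip.
- grinder: Coffee grinder: upright steel cylinder, 116 mm across at the top, 132 mm at the foot, 140 mm tall, fixed to the counter. Origin: centre of its underside, axes as the mouth's. Raised black marks on the rim, the same on both sides: round pip at the slot, thin bar at half way (33 degrees clockwise), square block at the lock (61 degrees), to be read against the steel lines on the lid.
- ring (a joint): Spring ring in the mouth, carried round by the lid's lugs: rad, 0 at rest with its gaps under the slots, growing clockwise from above. Half way 0.5; lock click from 0.9; end stop 1.05. The lugs have about 0.07 rad of play each way in the gaps, so at half way the lid is turned some 0.57 rad from the slots. The spring (0.03 N m at 0, 0.13 at half way) turns the lid back if let go.
- tray: Steel tray, 170 x 170 mm, rim 12 mm high, fixed; its floor is 4 mm thick. Origin: centre of its underside, on the counter. The lid stands in it.
- bottle_a: Clear water bottle, 62 mm across, 190 mm tall, to be left alone. Origin: centre of its underside.
- bottle_b: Another such bottle, to be left alone. Origin: centre of its underside.
- tumbler: Glass tumbler, 74 mm across, 95 mm tall, to be left alone. Origin: centre of its underside.
- ice_bucket: Steel ice bucket with a flat lid, 158 mm across, 144 mm tall, to be left alone. Origin: centre of its underside.
There are look-alikes about, which are no part of the job. Several things have the shape of the lid; the one meant has the colours described above.

How it is judged:
By the outcome, as a careful person would: the job done as asked, in the order asked, and still so for the second after the job is handed in, while the arm keeps its last pose, push and grip.
It also fails if it takes over 38 s, if anything falls off the work surface, if the arm or the gripper's body presses on something with over 40 N, if the wrist force passes 120 N, or if a joint passes its speed limit or range.

## Working session

There is one attempt and no reset: what is moved stays moved. The work goes in short steps, Python scripts to look and compute and a tool call to move; the robot and the scene stay as the last step left them, time stands still between calls to the robot, and variables do not carry over. Pictures are saved under pics/ and viewed, about 8 in all and at most 12, crops included, and the job is handed in when it is done.

Besides the shell and the picture viewer there is one more tool, called by a JSON object that holds its "fn" and its "kwargs", one argument or row to a line. move_arm: Moves the arm, as the interface text tells. Its arguments: {"type":"object","properties":{"motion":{"type":"array"},"jaw":{"type":"number"},"grip_force":{"type":"number"}},"required":["motion"]}

```bash
mkdir -p pics; ls; python3 - <<'E'
from station import *
import cv2
for n in("side","top"):
    cv2.imwrite(f"pics/{n}0.png",grab_frame(n)[:,:,::-1]); print(n,camera_params(n))
print(get_state())
E
```

```text
pics
side {'vertical_fov': 48.13635357431556, 'cx': 322.9831863613843, 'cy': 203.37906361235423, 'camera_from_world': array([[-0.83466873, -0.55075002, -0.0015894 ,  0.4047735 ],
       [ 0.36947557, -0.56208043,  0.73996851, -0.36397024],
       [-0.40843105,  0.61704133,  0.67263963, -1.02802566],
       [ 0.        ,  0.        ,  0.        ,  1.        ]])}
top {'vertical_fov': 44.478840649609715, 'cx': 315.1409952630839, 'cy': 209.62365783614422, 'camera_from_world': array([[ 2.89455182e-02, -9.99580656e-01, -8.18277839e-04,
        -1.45993561e-01],
       [ 9.80651466e-01,  2.82387944e-02,  1.93714412e-01,
        -5.69308289e-01],
       [-1.93610071e-01, -6.40960938e-03,  9.81057622e-01,
        -1.11269699e+00],
       [ 0.00000000e+00,  0.00000000e+00,  0.00000000e+00,
         1.00000000e+00]])}
{'time_s': 0.1, 'qpos': array([ 1.24746685,  0.61579782, -0.01259486,  1.4247819 ,  0.00808684,
        1.10344038, -0.04035283]), 'qvel': array([ 0.00041501, -0.0027252 ,  0.0006551 , -0.00102489,  0.00037741,
        0.00173694,  0.00048823]), 'tau': array([ 8.22629172e-04, -4.70380962e+01,  2.59992331e-01, -1.71571720e+01,
        1.00403588e-02,  5.87604722e-03,  2.03807787e-05]), 'eef_pos': array([ 0.18991066, -0.62088722,  0.23025577]), 'eef_rot': array([-1.5708284 ,  0.00237726, -1.27387756]), 'force': array([ 0.75847154, -0.58235743,  0.62357248]), 'ft_torque': array([-0.02717392, -0.00454198,  0.00621059]), 'opening': 1.0026751952862731}
```

View pics/side0.png

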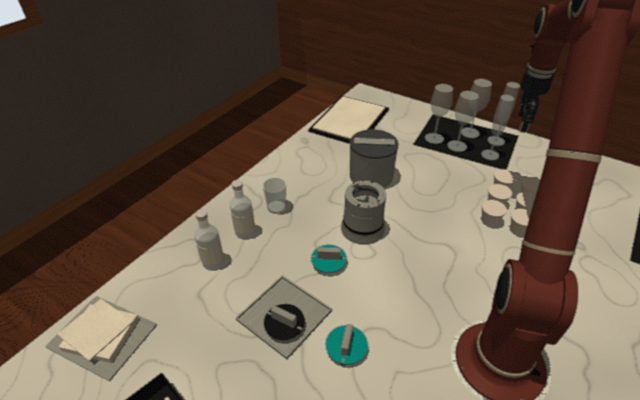

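View pics/top0.png

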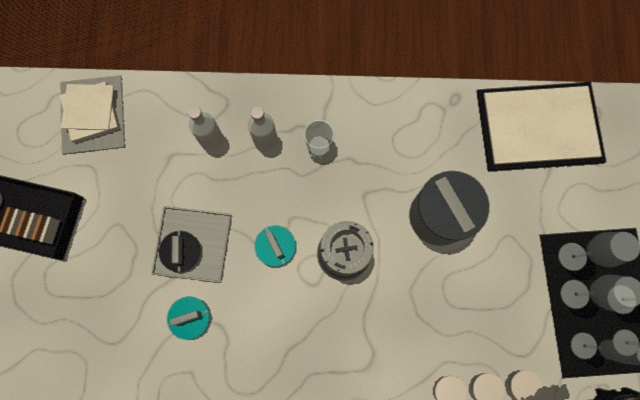

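Top view: candidates for the lid are the black lid with the steel bar in the tray (180,252), a teal lid (275,246), and a teal lid (189,318). The ice bucket's lid (450,205) also has a bar. The black one on the tray fits the description. The grinder is at (346,250). I'll crop both close up.

```bash
cat > h.py <<'E'
from station import *
import numpy as np, cv2
from scipy.spatial.transform import Rotation as R
def K(n):
    p=camera_params(n); f=200/np.tan(np.radians(p["vertical_fov"])/2); return f,p["cx"],p["cy"],p["camera_from_world"]
def ray(n,u,v,z):
    f,cx,cy,T=K(n); d=T[:3,:3].T@np.array([(u-cx)/f,-(v-cy)/f,-1]); c=-T[:3,:3].T@T[:3,3]
    return c+d*(z-c[2])/d[2]
def proj(n,P):
    f,cx,cy,T=K(n); c=np.atleast_2d(P)@T[:3,:3].T+T[:3,3]
    return np.c_[cx+f*c[:,0]/-c[:,2], cy-f*c[:,1]/-c[:,2]]
def crop(im,u0,v0,w,h,s): return cv2.resize(im[v0:v0+h,u0:u0+w],None,fx=s,fy=s,interpolation=cv2.INTER_CUBIC)
E
python3 - <<'E'
from h import *
t=cv2.imread("pics/top0.png")
a=crop(t,148,204,90,84,4.4); b=crop(t,310,204,80,84,5)
b=cv2.resize(b,None,fx=.88,fy=.88)
cv2.imwrite("pics/c1.png",np.hstack([a,b])); print(a.shape,b.shape)
s=cv2.imread("pics/side0.png")
a=crop(s,232,270,104,90,3.8);b=crop(s,335,170,60,75,4.56)
print(a.shape,b.shape);cv2.imwrite("pics/c2.png",np.hstack([a,b[:a.shape[0]]]))
E
```

```text
(370, 396, 3) (370, 352, 3)
(342, 395, 3) (342, 274, 3)
```

View pics/c1.png

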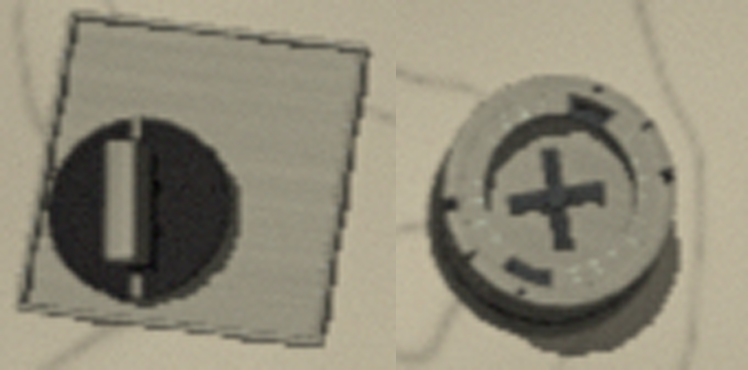

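View pics/c2.png

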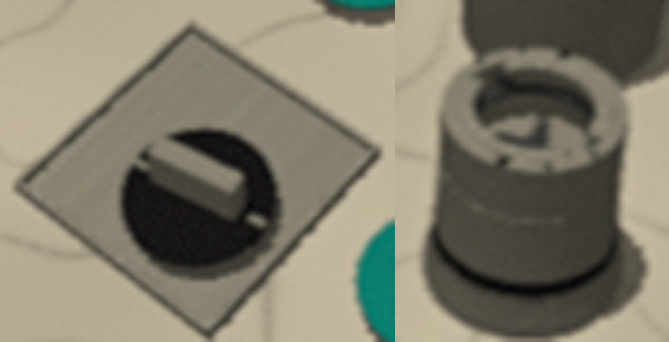

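```bash
python3 - <<'E'
from h import *
A=lambda x,y:(x/4.4+148-.4,y/4.4+204-.4)
B=lambda x,y:((x-396)/4.4+310-.4,y/4.4+204-.4)
S=lambda x,y:(x/3.8+232-.4,y/3.8+270-.4)
G=lambda x,y:((x-395)/4.56+335-.4,y/4.56+170-.4)
def pr(l,pts,n,z):
    P=np.array([ray(n,*p,z)[:2] for p in pts]); d=P[0]-P[1]
    print(l,n,P.round(4).tolist(),"mid",P.mean(0).round(4),"len",np.hypot(*d).round(4),"ang",np.degrees(np.arctan2(d[1],d[0])).round(1))
pr("lines",[A(137,127),A(136,288)],"top",.026)
pr("lines",[S(140,163),S(257,219)],"side",.026)
pr("bar ends",[A(120,140),A(120,262)],"top",.060)
pr("tray diag",[A(75,14),A(322,344)],"top",.012)
pr("tray diag",[S(192,24),S(210,336)],"side",.012)
pr("rim v",[B(560,75),B(560,305)],"top",.14)
pr("rim h",[B(445,190),B(675,190)],"top",.14)
pr("rim h",[G(440,108),G(627,112)],"side",.14)
pr("pips",[B(600,90),B(522,292)],"top",.14)
pr("slots",[B(592,108),B(528,271)],"top",.137)
pr("bars",[B(647,126),B(470,257)],"top",.14)
pr("blocks",[B(668,176),B(450,204)],"top",.14)
E
```

```text
lines top [[0.5131, 0.2002], [0.4248, 0.1934]] mid [0.4689 0.1968] len 0.0886 ang 4.4
lines side [[0.5132, 0.1996], [0.4262, 0.1916]] mid [0.4697 0.1956] len 0.0874 ang 5.3
bar ends top [[0.501, 0.1989], [0.436, 0.1934]] mid [0.4685 0.1962] len 0.0653 ang 4.8
tray diag top [[0.5783, 0.2445], [0.3982, 0.0929]] mid [0.4883 0.1687] len 0.2354 ang 40.1
tray diag side [[0.5614, 0.0826], [0.4086, 0.2655]] mid [0.485 0.174] len 0.2383 ang -50.1
rim v top [[0.5339, -0.2006], [0.4195, -0.2025]] mid [ 0.4767 -0.2016] len 0.1145 ang 0.9
rim h top [[0.4744, -0.1446], [0.4777, -0.2585]] mid [ 0.4761 -0.2016] len 0.1139 ang 91.7
rim h side [[0.5242, -0.1689], [0.4266, -0.2285]] mid [ 0.4754 -0.1987] len 0.1143 ang 31.4
pips top [[0.5269, -0.2207], [0.4253, -0.1838]] mid [ 0.4761 -0.2023] len 0.1081 ang -20.0
slots top [[0.5181, -0.2171], [0.4359, -0.1866]] mid [ 0.477  -0.2019] len 0.0877 ang -20.3
bars top [[0.5094, -0.2444], [0.4417, -0.1578]] mid [ 0.4755 -0.2011] len 0.1099 ang -52.0
blocks top [[0.4846, -0.255], [0.4676, -0.1473]] mid [ 0.4761 -0.2012] len 0.1091 ang -81.0
```

```bash
cat >> h.py <<'E'
def rows(tg,n,cyl=False):
    """tg: list of (x,y,z,yawdeg); n: rows per leg; from current pose; prints 10x6 fractions"""
    s=get_state(); p0=np.array(s["eef_pos"]); R0=R.from_euler("xyz",s["eef_rot"])
    yaw0=np.degrees(s["eef_rot"][2]); cur=np.r_[p0,yaw0]; out=[]
    print("t",round(s["time_s"],2),"pos",p0.round(4),"rpy",np.degrees(s["eef_rot"]).round(1),"q",s["qpos"].round(2),"F",s["force"].round(1),"T",s["ft_torque"].round(2),"open",round(s["opening"],3))
    for t,k in zip(tg,n):
        t=np.array(t,float)
        for i in range(1,k+1):
            w=cur+(t-cur)*i/k
            if cyl:
                a=[np.arctan2(c[1],c[0]) for c in(cur,t)]; r=[np.hypot(c[0],c[1]) for c in(cur,t)]
                ai=a[0]+(a[1]-a[0])*i/k; ri=r[0]+(r[1]-r[0])*i/k; w[:2]=ri*np.cos(ai),ri*np.sin(ai)
            d=R0.inv().apply(w[:3]-p0)/.2
            rv=(R0.inv()*R.from_euler("xyz",[-90,0,w[3]],degrees=True)).as_rotvec()/np.pi
            out.append(np.r_[d,rv])
        cur=t
    print(",\n".join(",".join(f"{v:.3f}".rstrip("0").rstrip(".") for v in o) for o in out))
E
python3 - <<'E'
from h import *
rows([(.185,-.61,.29,-70),(.47,-.33,.30,-20)],[2,8],True)
E
```

```text
t 0.1 pos [ 0.1899 -0.6209  0.2303] rpy [-90.    0.1 -73. ] q [ 1.25  0.62 -0.01  1.42  0.01  1.1  -0.04] F [ 0.8 -0.6  0.6] T [-0.03 -0.    0.01] open 1.003
-0.03,-0.149,-0.004,0,-0.008,-0.001,
-0.06,-0.299,-0.008,-0,-0.017,-0.001,
-0.11,-0.305,0.254,-0,-0.051,-0.001,
-0.18,-0.311,0.506,-0,-0.086,-0.001,
-0.271,-0.317,0.749,-0,-0.121,-0.001,
-0.381,-0.323,0.981,-0,-0.155,-0.001,
-0.508,-0.329,1.199,-0,-0.19,-0.001,
-0.652,-0.335,1.404,-0,-0.225,-0.001,
-0.81,-0.341,1.592,-0,-0.26,-0.001,
-0.982,-0.346,1.765,-0,-0.294,-0.001
```

{"fn": "move_arm", "kwargs": {
  "motion": [-0.03, -0.149, 0, 0, -0.008, 0, -0.06, -0.299, 0, 0, -0.017, 0, -0.08, -0.305, 0.12, 0, -0.034, 0, -0.11, -0.305, 0.25, 0, -0.051, 0, -0.145, -0.308, 0.38, 0, -0.068, 0, -0.18, -0.311, 0.506, 0, -0.086, 0, -0.225, -0.314, 0.63, 0, -0.103, 0, -0.271, -0.317, 0.749, 0, -0.121, 0, -0.325, -0.32, 0.87, 0, -0.138, 0, -0.381, -0.323, 0.98, 0, -0.155, 0],
  "jaw": 0.6
}}

```text
time_s: 1.1
eef_pos: [0.3567, -0.4888, 0.2939]
eef_rot: [-1.569, 0.004, -0.782]
force: [0.7, 0.1, 0.4]
opening: 0.597
```

```bash
python3 - <<'E'
from h import *
rows([(.475,-.31,.29,12)],[10],True)
E
```

```text
t 1.1 pos [ 0.3567 -0.4888  0.2939] rpy [-89.9   0.2 -44.8] q [ 1.    0.5  -0.16  1.46  0.08  1.19  0.05] F [0.7 0.1 0.4] T [ 0.01 -0.03 -0.03] open 0.597
-0.004,0.002,0.111,-0.001,-0.032,-0.001,
-0.011,0.004,0.221,-0.001,-0.063,-0.001,
-0.023,0.007,0.33,-0.001,-0.095,-0.001,
-0.038,0.009,0.437,-0.001,-0.126,-0.001,
-0.058,0.011,0.544,-0.001,-0.158,-0.001,
-0.081,0.014,0.648,-0.001,-0.189,-0.001,
-0.108,0.016,0.752,-0.001,-0.221,-0.001,
-0.139,0.018,0.853,-0.001,-0.253,-0.001,
-0.173,0.02,0.953,-0.001,-0.284,-0.001,
-0.211,0.023,1.051,-0.001,-0.316,-0.001
```

{"fn": "move_arm", "kwargs": {
  "motion": [-0.004, 0, 0.11, 0, -0.032, 0, -0.011, 0, 0.22, 0, -0.063, 0, -0.023, 0, 0.33, 0, -0.095, 0, -0.038, 0, 0.437, 0, -0.126, 0, -0.058, 0.01, 0.544, 0, -0.158, 0, -0.081, 0.014, 0.648, 0, -0.189, 0, -0.108, 0.016, 0.752, 0, -0.221, 0, -0.139, 0.018, 0.853, 0, -0.253, 0, -0.173, 0.02, 0.95, 0, -0.284, 0, -0.211, 0.02, 1, 0, -0.316, 0]
}}

```text
time_s: 2.1
eef_pos: [0.4691, -0.314, 0.29]
eef_rot: [-1.564, -0.0, 0.219]
force: [0.5, -0.3, 0.4]
opening: 0.597
```

```bash
python3 - <<'E'
from h import *
rows([(.54,-.09,.27,55)],[10],True)
E
```

```text
t 2.1 pos [ 0.4691 -0.314   0.29  ] rpy [-89.6  -0.   12.6] q [ 0.84  0.46 -0.45  1.58  0.21  1.16  0.57] F [ 0.5 -0.3  0.4] T [-0.02 -0.05  0.02] open 0.597
0.079,0.011,0.09,-0.002,-0.024,0,
0.153,0.021,0.184,-0.002,-0.047,0,
0.224,0.032,0.28,-0.002,-0.071,0,
0.29,0.042,0.379,-0.002,-0.094,0,
0.351,0.053,0.48,-0.002,-0.118,0,
0.408,0.064,0.583,-0.002,-0.141,0.001,
0.461,0.074,0.689,-0.002,-0.165,0.001,
0.508,0.085,0.796,-0.002,-0.189,0.001,
0.551,0.096,0.905,-0.002,-0.212,0.001,
0.589,0.106,1.015,-0.002,-0.236,0.001
```

{"fn": "move_arm", "kwargs": {
  "motion": [0.079, 0.01, 0.09, -0.002, -0.024, 0, 0.153, 0.02, 0.184, -0.002, -0.047, 0, 0.224, 0.03, 0.28, -0.002, -0.071, 0, 0.29, 0.04, 0.379, -0.002, -0.094, 0, 0.351, 0.05, 0.48, -0.002, -0.118, 0, 0.408, 0.06, 0.583, -0.002, -0.141, 0, 0.461, 0.07, 0.69, -0.002, -0.165, 0, 0.508, 0.08, 0.8, -0.002, -0.189, 0, 0.551, 0.09, 0.9, -0.002, -0.212, 0, 0.589, 0.1, 1, -0.002, -0.236, 0]
}}

```text
time_s: 3.1
eef_pos: [0.5408, -0.0911, 0.2712]
eef_rot: [-1.572, -0.002, 0.967]
force: [-1.0, -0.2, -0.1]
opening: 0.601
```

```bash
python3 - <<'E'
from h import *
rows([(.505,.11,.20,94.7)],[10],True)
E
```

```text
t 3.1 pos [ 0.5408 -0.0911  0.2712] rpy [-90.1  -0.1  55.4] q [ 0.56  0.48 -0.66  1.65  0.32  1.12  0.77] F [-1.  -0.2 -0.1] T [ 0.03  0.   -0.07] open 0.601
0.087,0.036,0.06,0,-0.022,0.001,
0.17,0.071,0.123,0,-0.044,0.001,
0.251,0.107,0.189,0,-0.065,0.001,
0.329,0.143,0.258,0.001,-0.087,0.001,
0.403,0.178,0.329,0.001,-0.109,0.001,
0.474,0.214,0.403,0.001,-0.131,0.001,
0.542,0.25,0.479,0.001,-0.153,0.001,
0.607,0.285,0.557,0.001,-0.175,0.001,
0.668,0.321,0.637,0.001,-0.196,0.001,
0.725,0.357,0.719,0.001,-0.218,0.001
```

{"fn": "move_arm", "kwargs": {
  "motion": [0.087, 0.036, 0.06, 0, -0.022, 0, 0.17, 0.07, 0.123, 0, -0.044, 0, 0.25, 0.107, 0.19, 0, -0.065, 0, 0.33, 0.143, 0.258, 0, -0.087, 0, 0.403, 0.178, 0.33, 0, -0.109, 0, 0.474, 0.214, 0.403, 0, -0.131, 0, 0.542, 0.25, 0.48, 0, -0.153, 0, 0.607, 0.285, 0.557, 0, -0.175, 0, 0.668, 0.32, 0.637, 0, -0.196, 0, 0.725, 0.357, 0.72, 0, -0.218, 0]
}}

```text
time_s: 4.1
eef_pos: [0.5043, 0.1116, 0.1994]
eef_rot: [-1.573, -0.001, 1.658]
force: [-0.5, -0.5, -0.1]
opening: 0.599
```

```bash
python3 - <<'E'
from h import *
rows([(.469,.1962,.09,94.7)],[10],True)
E
```

```text
t 4.1 pos [0.5043 0.1116 0.1994] rpy [-90.2  -0.1  95. ] q [ 0.27  0.56 -0.82  1.84  0.49  0.96  0.9 ] F [-0.5 -0.5 -0.1] T [-0.01 -0.01 -0.03] open 0.599
0.045,0.055,0.011,0.001,0,0,
0.09,0.109,0.022,0.001,0,0,
0.134,0.164,0.034,0.001,0,0,
0.178,0.219,0.047,0.001,0.001,0,
0.222,0.274,0.061,0.001,0.001,0,
0.265,0.328,0.075,0.001,0.001,0,
0.309,0.383,0.09,0.001,0.001,0,
0.351,0.438,0.106,0.001,0.001,0,
0.394,0.492,0.123,0.001,0.001,0,
0.436,0.547,0.14,0.001,0.002,0
```

{"fn": "move_arm", "kwargs": {
  "motion": [0.05, 0.05, 0.011, 0, 0, 0, 0.1, 0.1, 0.022, 0, 0, 0, 0.16, 0.16, 0.034, 0, 0, 0, 0.21, 0.22, 0.047, 0, 0.001, 0, 0.26, 0.27, 0.061, 0, 0.001, 0, 0.31, 0.33, 0.075, 0, 0.001, 0, 0.36, 0.38, 0.1, 0, 0.001, 0, 0.4, 0.44, 0.12, 0.001, 0.001, 0, 0.436, 0.49, 0.14, 0.001, 0.002, 0, 0.436, 0.547, 0.14, 0.001, 0.002, 0]
}}

```text
time_s: 5.1
eef_pos: [0.4681, 0.1983, 0.0896]
eef_rot: [-1.571, -0.003, 1.656]
force: [-0.8, -0.4, 0.1]
opening: 0.606
```

```bash
python3 - <<'E'
from h import *
rows([(.469,.1962,.031,94.7)],[10],True)
t=grab_frame("top")[:,:,::-1]; s=grab_frame("side")[:,:,::-1]
cv2.imwrite("pics/d1.png",np.hstack([crop(t,140,200,90,90,4.4),crop(s,235,245,90,90,4.4)]))
E
```

```text
t 5.1 pos [0.4681 0.1983 0.0896] rpy [-90.   -0.1  94.9] q [-0.    0.69 -0.68  1.97  0.65  0.71  0.57] F [-0.8 -0.4  0.1] T [ 0.01  0.07 -0.04] open 0.606
-0.001,0.029,-0,-0,0,0.001,
-0.002,0.059,-0.001,-0,0,0.001,
-0.004,0.088,-0.001,-0,0,0.001,
-0.005,0.117,-0.001,-0,0,0.001,
-0.006,0.147,-0.002,-0,0.001,0.001,
-0.007,0.176,-0.002,-0,0.001,0.001,
-0.008,0.205,-0.003,-0,0.001,0.001,
-0.009,0.235,-0.003,-0,0.001,0.001,
-0.011,0.264,-0.003,-0,0.001,0.001,
-0.012,0.293,-0.004,-0,0.001,0.001
```

View pics/d1.png

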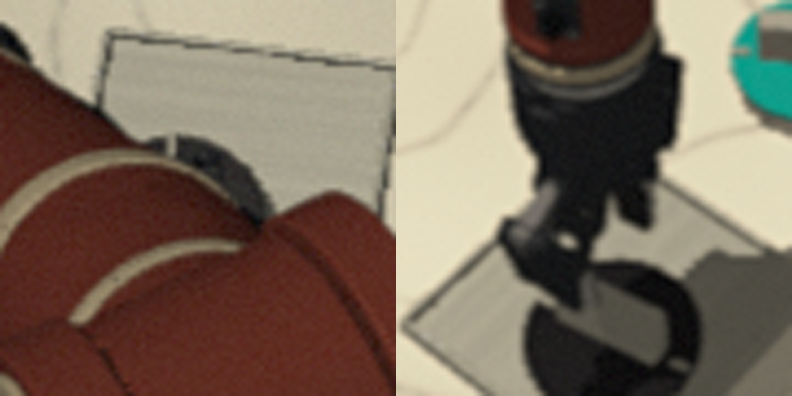

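The side crop shows the fingers straddling the steel bar of the black lid, with the near finger at (570,290). The top view is hidden by the arm. I'll descend now.

{"fn": "move_arm", "kwargs": {
  "motion": [-0.002, 0.04, 0, 0, 0, 0, -0.004, 0.08, 0, 0, 0, 0, -0.006, 0.12, 0, 0, 0, 0, -0.008, 0.16, 0, 0, 0, 0, -0.01, 0.2, -0.002, 0, 0, 0, -0.011, 0.24, -0.003, 0, 0, 0, -0.012, 0.27, -0.004, 0, 0.001, 0, -0.012, 0.293, -0.004, 0, 0.001, 0, -0.012, 0.293, -0.004, 0, 0.001, 0, -0.012, 0.293, -0.004, 0, 0.001, 0]
}}

```text
time_s: 6.2
eef_pos: [0.4689, 0.1936, 0.03]
eef_rot: [-1.568, 0.0, 1.65]
force: [0.4, -0.3, -0.4]
opening: 0.601
```

{"fn": "move_arm", "kwargs": {
  "motion": [0, 0, 0, 0, 0, 0, 0, 0, 0, 0, 0, 0, 0, 0, 0, 0, 0, 0, 0, 0, 0, 0, 0, 0, 0, 0, 0, 0, 0, 0, 0, 0, 0, 0, 0, 0, 0, 0, 0, 0, 0, 0, 0, 0, 0, 0, 0, 0, 0, 0, 0, 0, 0, 0, 0, 0, 0, 0, 0, 0],
  "jaw": 0,
  "grip_force": 70
}}

```text
time_s: 7.2
eef_pos: [0.4693, 0.1944, 0.0306]
eef_rot: [-1.569, -0.001, 1.651]
force: [-0.9, 1.4, 5.7]
opening: 0.176
```

```bash
python3 - <<'E'
from h import *
rows([(.469,.1962,.2,94.7)],[10],True)
E
```

```text
t 7.2 pos [0.4693 0.1944 0.0306] rpy [-89.9  -0.   94.6] q [-0.06  0.77 -0.58  2.01  0.76  0.59  0.48] F [-0.9  1.4  5.7] T [0.23 0.1  0.04] open 0.176
0.001,-0.085,0,-0.001,-0,0,
0.002,-0.169,0,-0.001,-0,0,
0.003,-0.254,0.001,-0.001,-0,0,
0.004,-0.339,0.001,-0.001,-0,0,
0.005,-0.424,0.001,-0.001,-0,0,
0.006,-0.508,0.001,-0.001,-0,0,
0.007,-0.593,0.002,-0.001,-0,0,
0.008,-0.678,0.002,-0.001,-0.001,0,
0.009,-0.762,0.002,-0.001,-0.001,0,
0.01,-0.847,0.002,-0.001,-0.001,0
```

{"fn": "move_arm", "kwargs": {
  "motion": [0, -0.06, 0, 0, 0, 0, 0, -0.15, 0, 0, 0, 0, 0, -0.25, 0, 0, 0, 0, 0, -0.34, 0, 0, 0, 0, 0, -0.43, 0, 0, 0, 0, 0, -0.52, 0, 0, 0, 0, 0, -0.61, 0, 0, 0, 0, 0, -0.7, 0, 0, 0, 0, 0.05, -0.78, -0.05, 0, 0, 0, 0.06, -0.85, -0.13, 0, 0, 0]
}}

```text
time_s: 8.2
eef_pos: [0.4932, 0.2086, 0.2016]
eef_rot: [-1.568, -0.0, 1.653]
force: [-1.0, 0.1, -1.9]
opening: 0.175
```

```bash
python3 - <<'E'
from h import *
rows([(.52,-.02,.2,85)],[10],True)
s=grab_frame("side")[:,:,::-1]
cv2.imwrite("pics/d2.png",crop(s,220,170,150,110,4))
E
```

```text
t 8.2 pos [0.4932 0.2086 0.2016] rpy [-89.8  -0.   94.7] q [ 0.07  0.58 -0.8   1.78  0.49  0.99  0.73] F [-1.   0.1 -1.9] T [ 0.   -0.09  0.02] open 0.175
-0.114,0.001,-0.027,-0.001,0.005,0,
-0.229,0.001,-0.049,-0.001,0.011,0,
-0.345,0.002,-0.066,-0.001,0.016,0,
-0.461,0.003,-0.077,-0.001,0.022,0,
-0.577,0.004,-0.084,-0.001,0.027,0,
-0.693,0.004,-0.085,-0.001,0.032,0,
-0.808,0.005,-0.081,-0.001,0.038,0,
-0.923,0.006,-0.072,-0.001,0.043,0,
-1.037,0.007,-0.059,-0.001,0.049,0,
-1.15,0.008,-0.04,-0.001,0.054,0
```

View pics/d2.png

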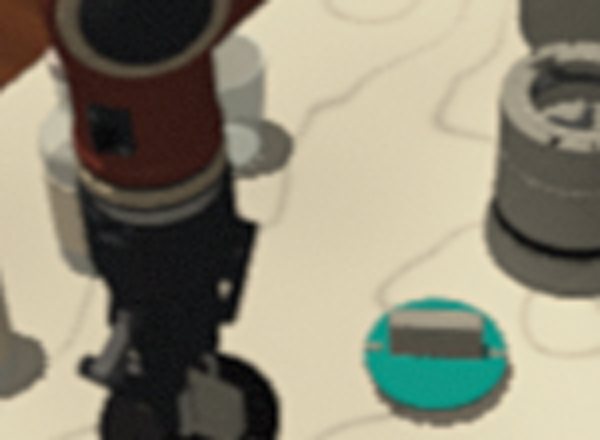

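The lid is held and looks level, at (190,400) in the crop. I'll carry it over at bottom height of about 0.175 m.

{"fn": "move_arm", "kwargs": {
  "motion": [-0.08, 0, -0.02, 0, 0.005, 0, -0.18, 0, -0.04, 0, 0.01, 0, -0.29, 0, -0.06, 0, 0.016, 0, -0.4, 0, -0.07, 0, 0.022, 0, -0.51, 0, -0.08, 0, 0.027, 0, -0.62, 0, -0.08, 0, 0.032, 0, -0.73, 0, -0.08, 0, 0.038, 0, -0.83, 0, -0.07, 0, 0.043, 0, -0.92, 0, -0.06, 0, 0.049, 0, -1, 0, -0.05, 0, 0.054, 0]
}}

```text
time_s: 9.25
eef_pos: [0.5226, 0.0089, 0.2023]
eef_rot: [-1.572, -0.003, 1.478]
force: [-0.2, 1.1, -2.3]
opening: 0.178
```

```bash
python3 - <<'E'
from h import *
rows([(.485,-.188,.2,70)],[10],True)
E
```

```text
t 9.25 pos [0.5226 0.0089 0.2023] rpy [-90.1  -0.2  84.7] q [ 0.45  0.55 -0.78  1.82  0.46  0.96  0.95] F [-0.2  1.1 -2.3] T [-0.01 -0.02  0.  ] open 0.178
-0.101,0.001,-0.008,0,0.008,0.001,
-0.202,0.002,-0.012,0,0.016,0.001,
-0.303,0.003,-0.012,0,0.024,0.001,
-0.404,0.003,-0.008,0,0.033,0.001,
-0.504,0.004,-0,0,0.041,0.001,
-0.604,0.005,0.011,0,0.049,0.001,
-0.704,0.006,0.027,0,0.057,0.001,
-0.803,0.007,0.046,0,0.065,0.001,
-0.901,0.008,0.069,0,0.073,0.001,
-0.998,0.008,0.096,0,0.082,0.001
```

{"fn": "move_arm", "kwargs": {
  "motion": [-0.1, 0, -0.008, 0, 0.008, 0, -0.2, 0, -0.012, 0, 0.016, 0, -0.3, 0, -0.012, 0, 0.024, 0, -0.4, 0, -0.008, 0, 0.033, 0, -0.5, 0, 0, 0, 0.041, 0, -0.6, 0, 0.011, 0, 0.049, 0, -0.7, 0, 0.027, 0, 0.057, 0, -0.8, 0, 0.046, 0, 0.065, 0, -0.9, 0, 0.069, 0, 0.073, 0, -1, 0, 0.096, 0, 0.082, 0]
}}

```text
time_s: 10.25
eef_pos: [0.4837, -0.1892, 0.2013]
eef_rot: [-1.57, -0.003, 1.219]
force: [1.0, -0.6, -2.5]
opening: 0.178
```

```bash
python3 - <<'E'
from h import *
rows([(.476,-.2015,.175,70)],[10],True)
t=grab_frame("top")[:,:,::-1]; s=grab_frame("side")[:,:,::-1]
cv2.imwrite("pics/d3.png",np.hstack([crop(t,305,195,90,100,4.4),crop(s,322,130,90,100,4.4)]))
E
```

```text
t 10.25 pos [ 0.4837 -0.1892  0.2013] rpy [-89.9  -0.2  69.9] q [ 0.8   0.53 -0.71  1.82  0.42  0.94  1.12] F [ 1.  -0.6 -2.5] T [0.01 0.02 0.03] open 0.178
-0.007,0.013,0.001,-0,-0,0.001,
-0.014,0.026,0.003,-0,-0,0.001,
-0.021,0.039,0.004,-0,-0,0.001,
-0.029,0.052,0.006,-0,-0,0.001,
-0.036,0.066,0.007,-0,-0,0.001,
-0.043,0.079,0.009,-0,-0,0.001,
-0.05,0.092,0.01,-0,-0.001,0.001,
-0.057,0.105,0.012,-0,-0.001,0.001,
-0.064,0.118,0.014,-0,-0.001,0.001,
-0.071,0.131,0.015,-0,-0.001,0.001
```

View pics/d3.png

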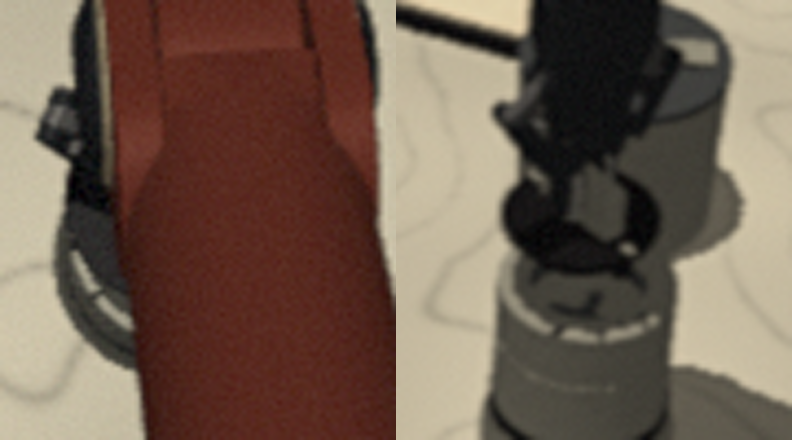

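```bash
python3 - <<'E'
from h import *
D=lambda x,y:((x-396)/4.4+322-.4,y/4.4+130-.4)
c=np.array([.4837,-.1892,.197])
inv=lambda uv: ((uv[0]+.4-322)*4.4+396,(uv[1]+.4-130)*4.4)
for a in(-16,-20,-24,-28):
    u=[np.cos(np.radians(a)),np.sin(np.radians(a)),0]
    print(a,inv(proj("side",c-.046*np.array(u))[0]))
th=np.linspace(0,2*np.pi,200)
P=proj("side",c+np.c_[.05*np.cos(th),.05*np.sin(th),0*th]); Q=np.array([inv(p) for p in P]);print(Q.min(0),Q.max(0))
m=np.array([.476,-.2015,.14]);P=proj("side",m+np.c_[.058*np.cos(th),.058*np.sin(th),0*th]); Q=np.array([inv(p) for p in P]);print(Q.min(0),Q.max(0))
print(inv(proj("side",c+[0,0,.034])[0]))
E
```

```text
-16 (np.float64(626.5037424058685), np.float64(252.40502354107508))
-20 (np.float64(622.6024312005542), np.float64(254.56369872013045))
-24 (np.float64(618.4441105929941), np.float64(256.53378588054056))
-28 (np.float64(614.0496379492789), np.float64(258.3043433046373))
[491.50204124 165.82756413] [654.77275254 268.80054524]
[496.75593892 221.57079821] [679.77097904 341.33450515]
(np.float64(576.1732781023046), np.float64(171.87938679352033))
```

{"fn": "move_arm", "kwargs": {
  "motion": [-0.014, 0.026, 0.003, 0, 0, 0, -0.03, 0.05, 0.006, 0, 0, 0, -0.043, 0.079, 0.009, 0, 0, 0, -0.057, 0.105, 0.012, 0, 0, 0, -0.071, 0.12, 0.015, 0, 0, 0, -0.071, 0.12, 0.015, 0, 0, 0, -0.071, 0.12, 0.015, 0, 0, 0, -0.071, 0.12, 0.015, 0, 0, 0, -0.071, 0.12, 0.015, 0, 0, 0, -0.071, 0.12, 0.015, 0, 0, 0]
}}

```text
time_s: 11.35
eef_pos: [0.4749, -0.2046, 0.1769]
eef_rot: [-1.569, 0.0, 1.214]
force: [0.5, 0.1, -1.1]
opening: 0.172
```

```bash
python3 - <<'E'
from h import *
rows([(.476,-.2015,.15,70)],[1],True)
s=np.mean([grab_frame("side").astype(float) for _ in range(4)],0)[:,:,::-1]
c=crop(s.astype(np.float32),330,155,65,55,12); c=np.clip(255*(c/255)**.6,0,255).astype(np.uint8)
p=get_state()["eef_pos"]; th=np.linspace(0,2*np.pi,400)
def draw(cc,r,col):
    P=proj("side",np.array(cc)+np.c_[r*np.cos(th),r*np.sin(th),0*th]); P=((P-[330,155]+.5)*12).astype(int)
    for q in P[::2]: cv2.circle(c,tuple(map(int,q)),1,col,-1)
draw([p[0],p[1],p[2]-.004],.05,(0,0,255)); draw([p[0],p[1],p[2]-.010],.05,(0,255,255))
draw([.476,-.2015,.14],.058,(0,255,0))
cv2.imwrite("pics/d4.png",c)
E
```

```text
t 11.35 pos [ 0.4749 -0.2046  0.1769] rpy [-89.9   0.   69.6] q [ 0.82  0.56 -0.69  1.86  0.45  0.89  1.12] F [ 0.5  0.1 -1.1] T [ 0.02 -0.02 -0.03] open 0.172
0.016,0.135,-0,-0.001,-0.002,-0
```

View pics/d4.png

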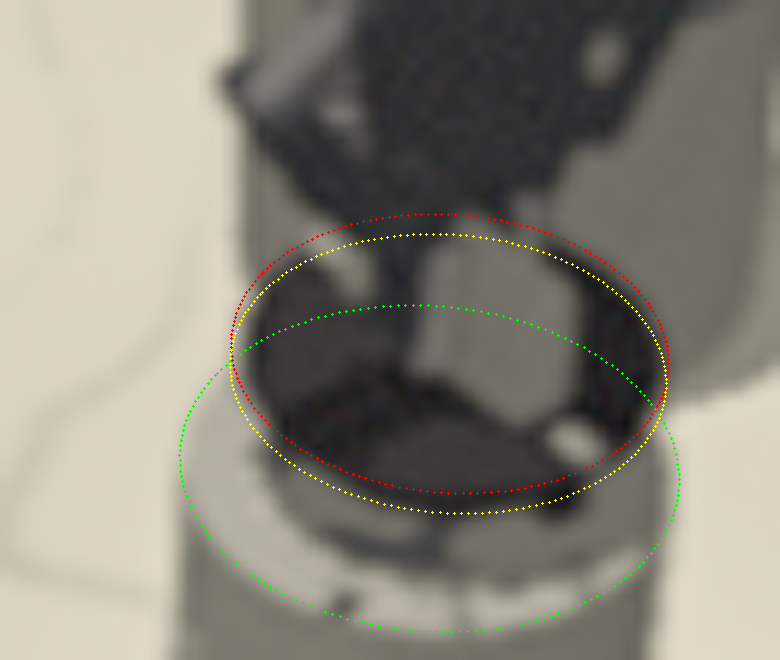

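```bash
python3 - <<'E'
from h import *
rows([(.4762,-.202,.172,70),(.4762,-.202,.158,70)],[4,6],True)
E
```

```text
t 11.55 pos [ 0.4747 -0.2047  0.1768] rpy [-89.9   0.   69.6] q [ 0.82  0.56 -0.69  1.86  0.45  0.89  1.12] F [-0.5  0.3 -1.5] T [ 0.01  0.05 -0.02] open 0.18
0.004,0.006,-0.001,-0.001,-0.001,-0,
0.008,0.012,-0.001,-0.001,-0.001,-0,
0.011,0.018,-0.002,-0.001,-0.002,-0,
0.015,0.024,-0.002,-0.001,-0.002,-0,
0.015,0.036,-0.002,-0.001,-0.002,-0,
0.015,0.047,-0.002,-0.001,-0.002,-0,
0.015,0.059,-0.002,-0.001,-0.002,-0,
0.015,0.071,-0.002,-0.001,-0.002,-0,
0.015,0.082,-0.003,-0.001,-0.002,-0,
0.015,0.094,-0.003,-0.001,-0.002,-0
```

{"fn": "move_arm", "kwargs": {
  "motion": [0.008, 0.006, -0.001, -0.001, -0.001, 0, 0.015, 0.012, -0.002, -0.001, -0.002, 0, 0.015, 0.018, -0.002, -0.001, -0.002, 0, 0.015, 0.024, -0.002, -0.001, -0.002, 0, 0.015, 0.036, -0.002, -0.001, -0.002, 0, 0.015, 0.048, -0.002, -0.001, -0.002, 0, 0.015, 0.06, -0.002, -0.001, -0.002, 0, 0.015, 0.07, -0.002, -0.001, -0.002, 0, 0.015, 0.082, -0.003, -0.001, -0.002, 0, 0.015, 0.094, -0.003, -0.001, -0.002, 0]
}}

```text
time_s: 12.55
eef_pos: [0.4763, -0.202, 0.1578]
eef_rot: [-1.572, 0.0, 1.22]
force: [-0.6, 0.6, -3.0]
opening: 0.175
```

```bash
python3 - <<'E'
from h import *
rows([(.4762,-.202,.15,70)],[4],True)
E
```

```text
t 12.55 pos [ 0.4763 -0.202   0.1578] rpy [-90.1   0.   69.9] q [ 0.8   0.58 -0.68  1.88  0.48  0.84  1.1 ] F [-0.6  0.6 -3. ] T [-0.02  0.01  0.01] open 0.175
-0,0.01,0,0,-0,-0,
-0,0.019,0,0,-0,-0,
-0,0.029,0.001,0,-0,-0,
-0,0.039,0.001,0,-0,-0
```

Inside the mouth with no contact. I'll go on to the seat.

{"fn": "move_arm", "kwargs": {
  "motion": [0, 0.008, 0, 0, 0, 0, 0, 0.016, 0, 0, 0, 0, 0, 0.024, 0, 0, 0, 0, 0, 0.03, 0, 0, 0, 0, 0, 0.036, 0, 0, 0, 0, 0, 0.04, 0, 0, 0, 0, 0, 0.044, 0, 0, 0, 0, 0, 0.046, 0, 0, 0, 0, 0, 0.046, 0, 0, 0, 0, 0, 0.046, 0, 0, 0, 0]
}}

```text
time_s: 13.55
eef_pos: [0.4765, -0.2021, 0.1506]
eef_rot: [-1.573, 0.002, 1.22]
force: [-4.0, 0.5, 11.7]
opening: 0.174
```

```bash
python3 - <<'E'
from h import *
rows([(.4762,-.202,.148,60)],[10])
E
```

```text
t 13.55 pos [ 0.4765 -0.2021  0.1506] rpy [-90.1   0.1  69.9] q [ 0.8   0.59 -0.67  1.89  0.49  0.83  1.09] F [-4.   0.5 11.7] T [ 0.28  0.9  -0.01] open 0.174
0,0.001,0,0.001,0.005,-0.001,
0,0.003,0,0.001,0.011,-0.001,
0,0.004,0,0.001,0.016,-0.001,
0,0.005,0.001,0.001,0.022,-0.001,
0,0.006,0.001,0.001,0.027,-0.001,
0,0.008,0.001,0.001,0.033,-0,
0,0.009,0.001,0.001,0.038,-0,
0,0.01,0.001,0.001,0.044,-0,
0,0.012,0.001,0.001,0.049,-0,
0,0.013,0.001,0.001,0.055,-0
```

Seated at z = 0.1506 as predicted, with about 14 N down. Now the twist, about 32° clockwise under a light push.

{"fn": "move_arm", "kwargs": {
  "motion": [0, 0.007, 0, 0, 0.018, 0, 0, 0.007, 0, 0, 0.036, 0, 0, 0.007, 0, 0, 0.054, 0, 0, 0.007, 0, 0, 0.072, 0, 0, 0.007, 0, 0, 0.09, 0, 0, 0.007, 0, 0, 0.108, 0, 0, 0.007, 0, 0, 0.126, 0, 0, 0.007, 0, 0, 0.144, 0, 0, 0.007, 0, 0, 0.162, 0, 0, 0.007, 0, 0, 0.178, 0]
}}

```text
time_s: 14.55
eef_pos: [0.4769, -0.2016, 0.1506]
eef_rot: [-1.574, 0.0, 0.661]
force: [-2.6, 0.0, 7.3]
opening: 0.171
```

```bash
python3 - <<'E'
from h import *
rows([(.4765,-.2018,.149,37.3)],[2])
t=np.mean([grab_frame("top").astype(float) for _ in range(2)],0)[:,:,::-1]; s=np.mean([grab_frame("side").astype(float) for _ in range(4)],0)[:,:,::-1]
c=np.hstack([crop(t.astype(np.float32),310,204,65,84,5.9),crop(s.astype(np.float32),335,165,58,75,6.61)[:495]])
cv2.imwrite("pics/e1.png",np.clip(255*(c/255)**.6,0,255).astype(np.uint8)); print(c.shape)
def q(a,r,z): a=np.radians(a); u=np.array([np.cos(a)*r,np.sin(a)*r,z]); return ((proj("side",u+[.476,-.2,0])[0]-[335,165]+.5)*6.61+[383,0]).round()
for l,a in(("pip",160),("bar",127),("block",99)): print(l,q(a,.0545,.14))
for a in(124,127,130): print("line",a,q(a,.046,.146))
E
```

```text
t 14.55 pos [ 0.4769 -0.2016  0.1506] rpy [-90.2   0.   37.9] q [ 0.7   0.56 -0.51  1.89  0.38  0.78  0.64] F [-2.6  0.   7.3] T [0.41 0.64 0.3 ] open 0.171
-0.001,0.004,0,0.001,0.002,-0,
-0.002,0.008,0.001,0.001,0.003,-0Traceback (most recent call last):
  File "<stdin>", line 4, in <module>
    return _nx.concatenate(arrs, 1, dtype=dtype, casting=casting)
           ~~~~~~~~~~~~~~~^^^^^^^^^^^^^^^^^^^^^^^^^^^^^^^^^^^^^^^
ValueError: all the input array dimensions except for the concatenation axis must match exactly, but along dimension 0, the array at index 0 has size 496 and the array at index 1 has size 495
```

```bash
python3 - <<'E'
from h import *
s=np.mean([grab_frame("side").astype(float) for _ in range(4)],0)[:,:,::-1]
c=crop(s.astype(np.float32),338,170,55,50,12)
cv2.imwrite("pics/e1.png",np.clip(255*(c/255)**.6,0,255).astype(np.uint8))
def q(a,r,z): a=np.radians(a); u=np.array([np.cos(a)*r,np.sin(a)*r,z]); return ((proj("side",u+[.4757,-.2,0])[0]-[338,170]+.5)*12).round()
for l,a in(("pip",160),("bar",127),("block",99),("pip2",-20),("bar2",-53),("block2",-81)): print(l,q(a,.0545,.14))
for a in(124,127,130): print("line",a,q(a,.046,.146),q(a+180,.046,.146))
st=get_state();print(np.degrees(st["eef_rot"]),st["ft_torque"],st["force"])
E
```

```text
pip [487. 414.]
bar [363. 446.]
block [247. 431.]
pip2 [182. 167.]
bar2 [301. 139.]
block2 [410. 151.]
line 124 [349. 401.] [317. 142.]
line 127 [359. 401.] [307. 142.]
line 130 [370. 400.] [297. 142.]
[-9.01976886e+01 -1.30342012e-02  3.78877273e+01] [0.47115158 0.58115488 0.07029286] [-1.58992528  1.28947384  7.27062948]
```

View pics/e1.png

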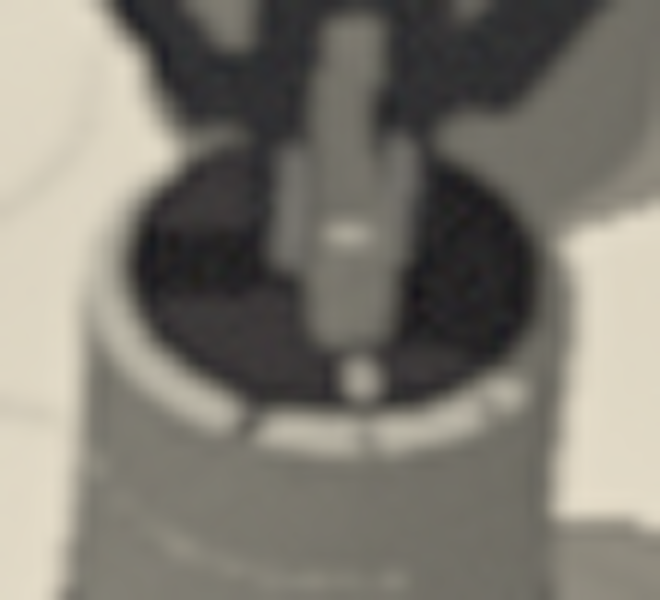

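The side crop shows the lid's steel line at (363,378), pointing at the half-way bar at (367,437). The block is at (248,420) and the pip at (493,405), and the cap sits flat on the lip. One settling call with a tiny trim.

{"fn": "move_arm", "kwargs": {
  "motion": [0, 0.006, 0, 0, 0.003, 0, 0, 0.006, 0, 0, 0.003, 0, 0, 0.006, 0, 0, 0.003, 0, 0, 0.006, 0, 0, 0.003, 0, 0, 0.006, 0, 0, 0.003, 0, 0, 0.006, 0, 0, 0.003, 0, 0, 0.006, 0, 0, 0.003, 0, 0, 0.006, 0, 0, 0.003, 0, 0, 0.006, 0, 0, 0.003, 0, 0, 0.006, 0, 0, 0.003, 0]
}}

```text
time_s: 16.05
eef_pos: [0.4769, -0.2015, 0.1506]
eef_rot: [-1.575, 0.001, 0.653]
force: [-2.7, -0.1, 7.0]
opening: 0.173
```

```bash
python3 - <<'E'
from h import *
s=get_state(); print(s["time_s"],s["eef_pos"],np.degrees(s["eef_rot"]),s["force"],s["ft_torque"],s["opening"])
f=np.mean([grab_frame("side").astype(float) for _ in range(3)],0)[:,:,::-1]
cv2.imwrite("pics/e2.png",np.hstack([crop(f.astype(np.float32),338,170,55,50,7).clip(0,255).astype(np.uint8),cv2.resize(f.clip(0,255).astype(np.uint8),(415,350))]))
E
```

```text
16.05 [ 0.47691654 -0.20153513  0.1506075 ] [-9.02458262e+01  2.89854184e-02  3.74353330e+01] [-2.68654589 -0.05547123  6.95158918] [0.26407122 0.66969664 0.22558731] 0.17302565100776168
```

View pics/e2.png

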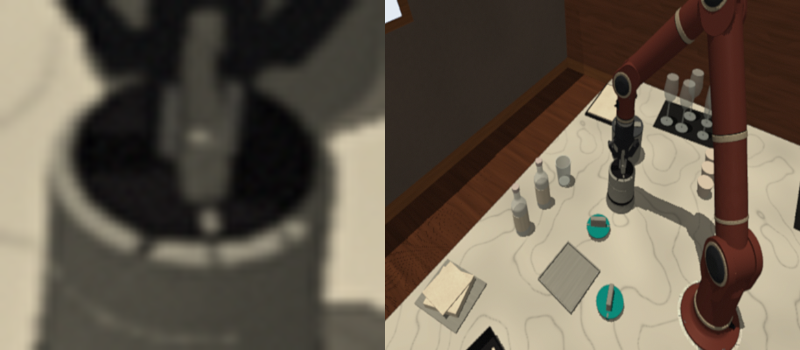

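The lid line at (211,222) stays in line with the half-way bar at (214,254), the lid is fully down and held, and the bottles, tumbler and bucket still stand. Handing in.

```bash
python3 -c "
from station import *
print(sign_off())"
```

```text
the job is handed in; nothing more can be done
None
```

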